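# Lock the pattern lamp's collar and hold its shutter half shut

## Task

On the craft stall's pattern lamp, turn the collar around the lens clockwise by its upright peg until its lever lies over the lock mark on the lamp's deck. Then slide the sprung shutter by its upright tab to half travel, where it covers half of the lens and the tab stands between the two half marks, and hold it there against its spring with the fingers: finish while still holding it, without letting go. Leave all the other things on the stall and on the lamp where they are.

Things in the scene. Friction and masses are not known exactly. Their poses are not given: they have to be found in the camera images.
- lamp: Grey box lamp, fixed to the table, lens facing up. Its box is 220 (x) by 320 (y) mm and its flat deck is 80 mm above the table. Origin: on the table, under the lens axis; the box runs from -110 to 110 mm in its x and from -190 to 130 mm in its y. z is up. A round barrel of 45 mm radius stands on the deck around the white lens (60 mm across), the collar on top of it; the shutter lies to its -y side, in two guide rails 9 mm high (they end 34 mm either side of the centre line).
- lens_axis (a point): Point on the lens axis at deck height; the collar turns about the vertical through it. The lamp's y axis through this point is the shutter's line.
- collar (a joint): Turn of the aluminium lock collar, rad, 0 to 2.0; grows clockwise seen from above. 1.5 is the locked mark. At 0 the lever points at 170 degrees from the lamp's +x axis (counter-clockwise), at 1.5 at 84 degrees. It stays where it is left (friction about 0.12 N m, some 1.6 N at the peg). The collar is 48 mm in radius, its top 40 mm above the deck.
- collar_peg (a point): Point on the axis of the collar's black upright round peg, 65 mm above the deck. The peg is 14 mm in diameter and 46 mm tall, from the lever (top 36 mm above the deck) to 82 mm above the deck, 75 mm from the lens axis at the end of the 12 mm wide lever.
- lock_mark (a point): Brass rib on the deck (46 mm long, 6 mm wide, radial, 3 mm high), the point 75 mm from the lens axis: the collar is locked when the peg stands right above it.
- shutter (a joint): Travel of the steel shutter, m: 0 at rest (lens open) to 0.060 (lens covered); half travel is 0.030. It moves along the lamp's +y, towards the lens. A spring returns it to 0: 2 N at rest, rising 0.2 N per mm to 8 N at half travel and 14 N at full (sliding friction 0.4 N).
- shutter_tab (a point): Point on the centre line of the shutter's black upright tab, 32 mm above the deck. The tab is 24 mm wide across the travel (lamp x), 12 mm thick along the travel, from 7 to 51 mm above the deck. At rest it is 135 mm from the lens axis on the lamp's -y side, at half travel 105 mm.
- half_mark (a point): Point midway between the two brass half marks on the deck (ribs 30 mm long, 6 mm wide, 36 to 66 mm either side of it, 3 mm high): at half travel the tab's middle is above it.
- spool: Wooden thread spool, loose, 34 mm across, 36 mm tall, standing on the lamp's deck near a corner on the shutter's side. Origin under its centre. Leave it.
- card: Small price-card stand, loose, 22 by 46 mm, 32 mm tall, on the lamp's deck near the other far corner. Origin under its centre. Leave it.
- tin_a: Open tin bucket in plain metal, 110 mm across, 125 mm tall, wire handle laid over. Origin under its centre. Leave it.
- tin_b: The same tin bucket painted green. Leave it.
- board_big: Dark wooden string-art board lying flat, 160 by 220 by 22 mm (30 mm with nails). Leave it.
- board_small: Yellow string-art board lying flat, 120 by 150 by 18 mm (26 mm with nails). Leave it.
- hammer: Small hammer lying on the table, 240 mm long. Leave it.
- panel: Blue painted panel lying flat, 120 by 150 by 6 mm. Leave it.

How it is judged:
By the outcome, as a careful person would: the job done as asked, in the order asked, and still so for the second after the job is handed in, while the arm keeps its last pose, push and grip.
It also fails if it takes over 45 s, if anything falls off the work surface, if the arm or the gripper's body presses on something with over 40 N, if the wrist force passes 120 N, or if a joint passes its speed limit or range.

## Robot

A 6-joint arm with a two-finger parallel gripper is mounted at the origin on the work surface. World frame = base frame: x ahead of the robot, y to its left, z up, the work surface at z = 0. Lengths are in m, angles in rad, forces in N, time in s.
With the tool pointing down it reaches from about 0.25 to 0.8 m from the base axis. Payload 3.9 kg.
Tool frame: the origin (TCP) lies at the very end of the fingers, on their centre line; the grasp point (between the pads) lies 19 mm behind it (ctrl.pinch_z is the distance from the TCP to the grasp point, in m); y points along the fingers, z is the direction in which the jaws open and shut, and the axes are right-handed (so a half turn about y gives the same grasp; the last joint's range is limited). The gripper opens to 85 mm and grips with 20 to 120 N. Pads are 22 mm wide; open, the fingers measure 114 mm over their backs; the gripper's body (76 mm by 85 mm) begins 54 mm behind the grasp point. The pads swing forward as they close: fully open they stand 13 mm farther back than shut.
Start: joints at [-1.337, 0.26, -0.138, 1.173, 0, 1.571], TCP at [0.122, -0.511, 0.231] pointing down, gripper open.
Joint ranges: [-2.78, 2.78], [-0.83, 1.72], [-1.28, 1.37], [-1.9, 2.12], [-1.57, 1.48], [-3.14, 3.14]. Speed limits (rad/s): [2.57, 2.57, 3.14, 3.14, 3.14, 3.14].

## Interface

Orientations are given as a 3x3 rotation matrix whose columns are the frame's x, y, z axes.
In Python, from rig import ctrl gives the robot as it stands. The module is installed in compiled form; this text tells all that it offers.
- The arm moves only by the shell command python3 -m crank 'ROWS' [FORCE]. ROWS is JSON, a list of rows, each a list of 7 numbers: the shift along the tool's x, y, z scaled (see below), then the turn, a rotation vector about the tool's x, y, z scaled (see below), then the gripper's target within -1 to 1 (fully open at 1, half-way at 0, shut at -1). A call has 1 to 12 rows; each row is the pose to reach, as a shift and turn from the pose measured when the call began, along the tool's axes at that moment, turning the shorter way round; what a row does not reach only later rows make up. The controller multiplies each number of a shift by 0.3 m and each number of a turn by pi rad. A row lasts 1/12 s, in which the tool goes at most 41.7 mm and 7.16 degrees, less where a joint would pass 70% of its speed; a pose out of reach is approached as far as the arm can. A call with a number of a shift or a turn outside -1 to 1 is refused whole. A call with a gripper value outside its range is refused whole. The fingers move at their own pace and stop on an object; FORCE is the grip in N (left out, the last holds). Time passes only in rows, so rows that repeat a pose let the fingers close. It gives the time, the measured TCP pose, the force and the opening at its end, in the units of the state.
- ctrl.get_state(): the state, without advancing time (a new reading comes with each control period).
- ctrl.read_camera(name): name is "side" or "top" or "wrist"; returns a dict with "color" (384x512x3 uint8, red, green, blue), "intrinsics" (3x3 intrinsics, pixels), "T" (4x4, takes a point from camera to world coordinates). Camera axes: x right, y up, looking along -z (the intrinsics and any distortion apply to the point x, -y, -z); pixel columns grow to the right and rows downward; lengths in m; the calibration is good to about 2 mm. A picture is of the moment at which its call begins. There is no depth.
- ctrl.sign_off(): hands the job in, once; it reports no verdict.
The state is a dict: "time": time; "joint_positions": joint angles; "qvel": joint speeds; "tau": joint torques, N m; "position": TCP position; "eef_rot": TCP orientation; "force": force on the tool from outside, world axes, zero at the start; "moment": the same for the moment, N m; "grip_width": finger opening in m.
Only numpy, scipy, OpenCV 4.12 (cv2) and the standard library are available. Lean on these libraries where they do the work, as an engineer would, in place of code of your own. Each camera call takes 0.05 s, during which the arm holds its last target.

## Working session

There is one attempt and no reset: what is moved stays moved. The work goes in short steps, Python scripts to look and compute and a shell command to move; the robot and the scene stay as the last step left them, time stands still between calls to the robot, and variables do not carry over. Pictures are saved under pics/ and viewed, and the job is handed in when it is done.

```bash
mkdir -p pics; python3 - <<'E'
from rig import ctrl
import cv2,numpy as np
s=ctrl.get_state()
for k in s: print(k,np.round(s[k],3).tolist())
print(ctrl.pinch_z)
for n in("top","side"):
    c=ctrl.read_camera(n); cv2.imwrite(f"pics/{n}0.png",c["color"][...,::-1])
    print(n,np.round(c["intrinsics"],1).tolist(),np.round(c["T"],3).tolist(),[k for k in c])
E
```

```text
time 0.0
joint_positions [-1.337, 0.261, -0.139, 1.173, 0.0, 1.571]
qvel [0.002, -0.0, 0.002, 0.002, 0.001, 0.001]
tau [0.001, -40.568, 25.392, 0.019, -0.0, -0.0]
position [0.121, -0.51, 0.23]
eef_rot [[-0.973, -0.0, 0.232], [-0.232, 0.002, -0.973], [-0.0, -1.0, -0.002]]
force [0.764, 0.625, -0.359]
moment [0.06, -0.039, -0.049]
grip_width 0.085
0.0187
top [[349.2, 0.0, 261.2], [0.0, 349.2, 194.4], [0.0, 0.0, 1.0]] [[0.01, 0.999, -0.051, 0.416], [-1.0, 0.01, 0.011, 0.015], [0.011, 0.051, 0.999, 1.26], [0.0, 0.0, 0.0, 1.0]] ['color', 'intrinsics', 'T']
side [[398.8, 0.0, 249.6], [0.0, 398.8, 199.0], [0.0, 0.0, 1.0]] [[-0.987, 0.097, -0.127, 0.365], [-0.159, -0.525, 0.836, 0.932], [0.015, 0.846, 0.534, 0.711], [0.0, 0.0, 0.0, 1.0]] ['color', 'intrinsics', 'T']
```

View pics/top0.png

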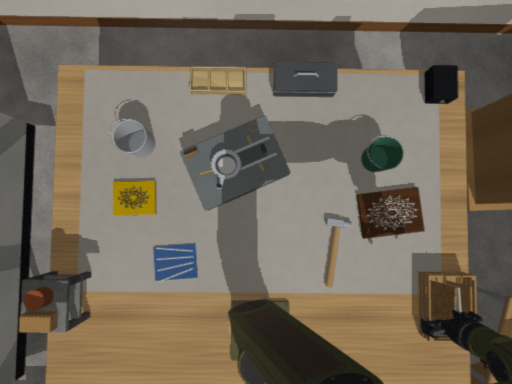

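View pics/side0.png

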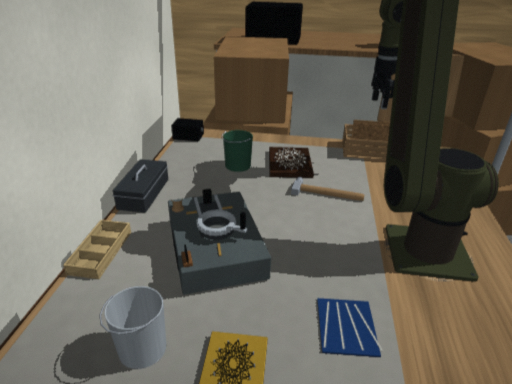

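```bash
python3 - <<'E'
import cv2
a=cv2.imread("pics/top0.png")[95:220,170:300]; cv2.imwrite("pics/tz.png",cv2.resize(a,None,fx=6,fy=4.8*1.0 if 0 else 4.8,interpolation=cv2.INTER_CUBIC)[:600,:780])
a=cv2.imread("pics/side0.png")[180:300,155:285]; cv2.imwrite("pics/sz.png",cv2.resize(a,None,fx=5,fy=5,interpolation=cv2.INTER_CUBIC))
E
```

```text
(no output)
```

View pics/tz.png

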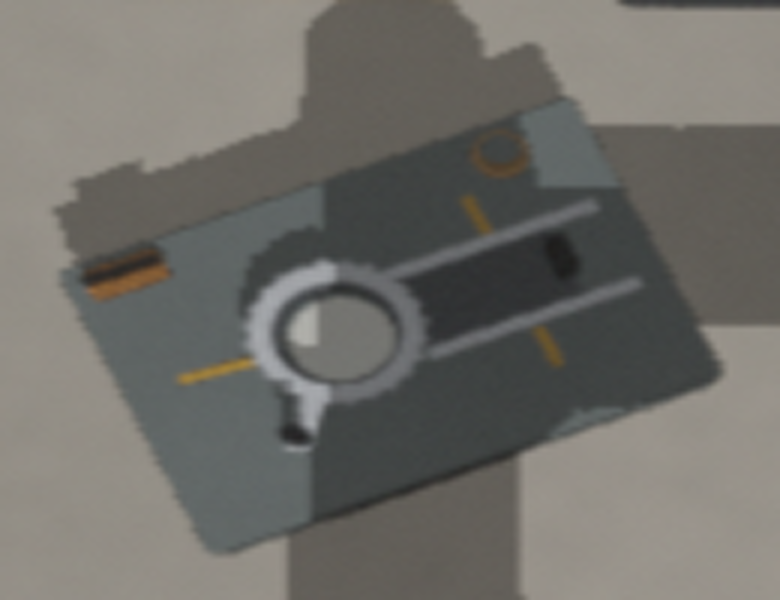

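View pics/sz.png

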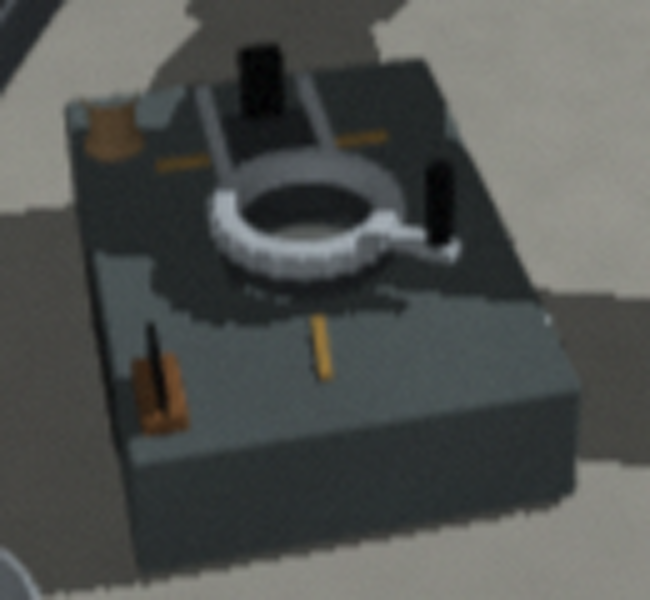

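```bash
cat > h.py <<'E'
from rig import ctrl
import cv2,numpy as np
def ray(c,u,v):
    K=c["intrinsics"];T=c["T"]
    d=np.linalg.inv(K)@[u,v,1]; d=T[:3,:3]@[d[0],-d[1],-d[2]]
    return T[:3,3],d
def onz(c,u,v,z):
    o,d=ray(c,u,v); return o+d*(z-o[2])/d[2]
def proj(c,p):
    T=c["T"]; q=T[:3,:3].T@(np.asarray(p)-T[:3,3]); q=c["intrinsics"]@[q[0],-q[1],-q[2]]; return q[:2]/q[2]
def tri(c1,p1,c2,p2):
    o1,d1=ray(c1,*p1);o2,d2=ray(c2,*p2)
    A=np.stack([d1,-d2],1); t=np.linalg.lstsq(A,o2-o1,rcond=None)[0]
    a=o1+d1*t[0];b=o2+d2*t[1]; return (a+b)/2,np.linalg.norm(a-b)
E
python3 - <<'E'
from h import *
c=ctrl.read_camera("top")
Z=lambda u,v,z:np.round(onz(c,170+(u+.5)/6-.5,95+(v+.5)/4.8-.5,z),4)
for n,u,v,z in [("cTL",62,275,.08),("cTR",573,97,.08),("cBR",722,372,.08),("cBL",220,553,.08),("collar",337,333,.12),("hm1",476,213,.083),("hm2",548,345,.083),("rib_outer",180,380,.083),("rib_in",250,364,.083),("peg",297,430,.162),("tab",562,257,.131),("r1end",595,205,.089),("r2end",640,282,.089)]: print(n,Z(u,v,z))
E
```

```text
cTL [0.6177 0.28   0.08  ]
cTR [ 0.749  -0.0081  0.08  ]
cBR [ 0.5528 -0.0942  0.08  ]
cBL [0.4221 0.1873 0.08  ]
collar [0.5727 0.1203 0.12  ]
hm1 [0.6641 0.0462 0.083 ]
hm2 [0.5706 0.0045 0.083 ]
rib_outer [0.5435 0.2115 0.083 ]
rib_in [0.5553 0.1723 0.083 ]
peg [0.5027 0.1364 0.162 ]
tab [ 0.6244 -0.0021  0.131 ]
r1end [ 0.6694 -0.021   0.089 ]
r2end [ 0.6149 -0.0468  0.089 ]
```

```bash
python3 -m crank '[[-0.87,-0.05,-0.9,0,0,0,1],[-0.87,-0.05,-0.9,0,0,0,1],[-0.87,-0.05,-0.9,0,0,0,1],[-0.87,-0.05,-0.9,0,0,0,1],[-0.87,-0.05,-0.9,0,0,0,1],[-0.87,-0.05,-0.9,0,0,0,1],[-0.87,-0.05,-0.9,0,0,0,1],[-0.87,-0.05,-0.9,0,0,0,1],[-0.87,-0.05,-0.9,0,0,0,1],[-0.87,-0.05,-0.9,0,0,0,1],[-0.87,-0.05,-0.9,0,0,0,1]]'; python3 -c "
from rig import ctrl;import numpy as np;s=ctrl.get_state();print(np.round(s['eef_rot'],3).tolist(),s['position'],s['joint_positions'])"
```

```text
time: 1.07
position: [0.3137, -0.1851, 0.2461]
eef_rot: [[-0.971, -0.0, 0.238], [-0.238, 0.001, -0.971], [0.0, -1.0, -0.001]]
force: [-0.6, -0.5, 0.0]
grip_width: 0.0853
[[-0.971, -0.0, 0.238], [-0.238, 0.001, -0.971], [0.0, -1.0, -0.001]] [ 0.31374018 -0.18513115  0.24608436] [-5.33845762e-01 -2.36494749e-02 -4.32643937e-01  1.16277603e+00
  8.57142617e-04  2.36716928e+00]
```

```bash
python3 -m crank '[[-0.87,-0.04,-0.89,0,-0.06,0,1],[-0.87,-0.04,-0.89,0,-0.06,0,1],[-0.87,-0.04,-0.89,0,-0.06,0,1],[-0.87,-0.04,-0.89,0,-0.06,0,1],[-0.87,-0.04,-0.89,0,-0.06,0,1],[-0.87,-0.04,-0.89,0,-0.06,0,1],[-0.87,-0.04,-0.89,0,-0.06,0,1],[-0.87,-0.04,-0.89,0,-0.06,0,1],[-0.87,-0.04,-0.89,0,-0.06,0,1],[-0.87,-0.04,-0.89,0,-0.06,0,1],[-0.87,-0.04,-0.89,0,-0.06,0,1]]'; python3 - <<'E'
from h import *
s=ctrl.get_state();print(np.round(s['joint_positions'],3))
for n in("wrist","top"):
    c=ctrl.read_camera(n); cv2.imwrite(f"pics/{n}1.png",c["color"][...,::-1]);print(np.round(c["T"],3).tolist(),c["intrinsics"].tolist())
    np.savez(f"pics/{n}1.npz",T=c["T"],intrinsics=c["intrinsics"],color=c["color"])
E
```

```text
time: 1.98
position: [0.505, 0.136, 0.2573]
eef_rot: [[-0.909, -0.002, 0.416], [-0.416, 0.0, -0.909], [0.001, -1.0, -0.001]]
force: [-0.4, 0.2, 0.3]
grip_width: 0.0852
[ 2.630e-01  2.480e-01 -8.600e-02  1.238e+00  1.000e-03  2.975e+00]
[[0.417, 0.858, 0.299, 0.582], [-0.909, 0.394, 0.136, 0.171], [-0.001, -0.329, 0.944, 0.399], [0.0, 0.0, 0.0, 1.0]] [[289.13073223415574, 0.0, 258.69219108011447], [0.0, 289.13073223415574, 195.83566359710971], [0.0, 0.0, 1.0]]
[[0.01, 0.999, -0.051, 0.416], [-1.0, 0.01, 0.011, 0.015], [0.011, 0.051, 0.999, 1.26], [0.0, 0.0, 0.0, 1.0]] [[349.218107482561, 0.0, 261.19064807426594], [0.0, 349.218107482561, 194.42115831357856], [0.0, 0.0, 1.0]]
```

View pics/wrist1.png

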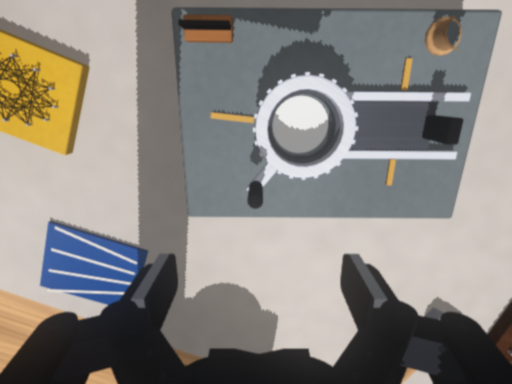

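View pics/top1.png

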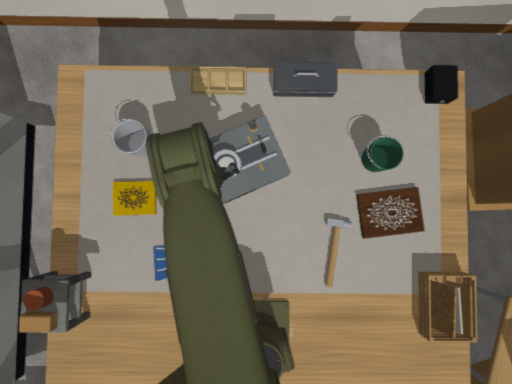

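```bash
python3 - <<'E'
import cv2
a=cv2.imread("pics/wrist1.png")[0:225,165:505]; b=cv2.resize(a,None,fx=2.35,fy=2.35,interpolation=cv2.INTER_CUBIC); cv2.imwrite("pics/wz.png",b)
E
```

```text
(no output)
```

View pics/wz.png

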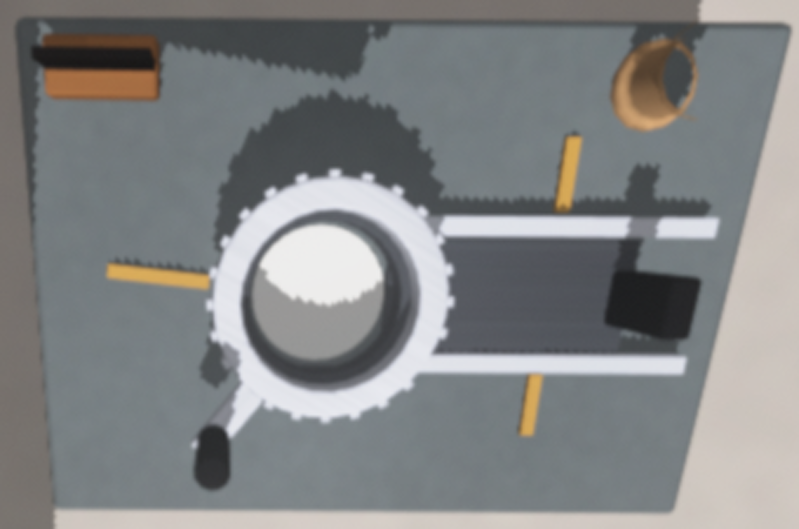

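```bash
cat > m.py <<'E'
from h import *
def measure(c,show=True):
    hsv=cv2.cvtColor(c["color"],cv2.COLOR_RGB2HSV)
    br=cv2.inRange(hsv,(15,150,110),(28,255,255))
    n,_,st,ce=cv2.connectedComponentsWithStats(br)
    for i in range(1,n):
        if st[i,4]>40: print("brass",st[i],ce[i].round(1),onz(c,*ce[i],.083)[:2].round(4))
    bl=cv2.inRange(hsv,(0,0,0),(180,255,32))[:225]
    n,_,st,ce=cv2.connectedComponentsWithStats(bl)
    for i in range(1,n):
        if st[i,4]>80: print("black",st[i],ce[i].round(1))
    wh=cv2.inRange(hsv,(0,0,170),(180,40,255))[60:190,245:365]
    cs,h=cv2.findContours(wh,cv2.RETR_CCOMP,cv2.CHAIN_APPROX_NONE)
    for k in cs:
        if len(k)>60: print("white",cv2.boundingRect(k+[[245,60]]),len(k))
E
python3 - <<'E'
from m import *
z=np.load("pics/wrist1.npz"); measure({k:z[k] for k in z})
E
```

```text
brass [   0   31   88  123 7049] [40.5 93.5] [0.4897 0.3767]
brass [402  59   9  29 112] [406.1  73. ] [0.6629 0.0454]
black [180  21  50   8 318] [205.1  24.5]
white (276, 95, 52, 36) 119
white (253, 72, 112, 114) 440
white (266, 88, 79, 79) 217
```

```bash
python3 - <<'E'
from h import *
z=np.load("pics/wrist1.npz"); c={k:z[k] for k in z}
Z=lambda U,V,h:onz(c,165+(U+.5)/2.35-.5,(V+.5)/2.35-.5,h)[:2]
g=lambda *a:Z(*a)
h1,h2=g(568,172,.083),g(531,405,.083); hm=(h1+h2)/2
x=h1-h2; print("hm",h1,h2,np.linalg.norm(x)); 
C=[g(790,28,.08),g(18,20,.08),g(55,508,.08),g(672,512,.08)]; print("corners",np.round(C,4).tolist())
y1=C[1]-C[0];y2=C[2]-C[3]
for n,v in(("x",np.array([x[1]*-1,x[0]])),("y1",y1),("y2",y2)): print(n,np.degrees(np.arctan2(v[1],v[0]))-90,np.linalg.norm(v))
r=[(439,227),(718,228)];s=[(430,364),(685,365)]
for q in(r,s):
    v=g(*q[0],.089)-g(*q[1],.089);print("rail",np.degrees(np.arctan2(v[1],v[0]))-90)
col=g(331,297,.12);hole=g(331,299,.12)
print("collar",col,hole)
th=np.radians(24.5);X=np.array([np.cos(th),np.sin(th)]);Y=np.array([-X[1],X[0]])
L=hm+.105*Y;print("lens from hm",L)
ctr=np.mean(C,0)+.03*Y;print("lens from corners",ctr)
for n,p in(("rib_o",g(107,271,.083)),("pegtop",g(212,471,.162)),("pegbase",g(211,440,.116)),("tabtop",g(655,322,.131))):
    d=p-col;print(n,p,"lamp",d@X,d@Y,np.hypot(*d),np.degrees(np.arctan2(d@Y,d@X)))
E
```

```text
hm [0.66317262 0.04510501] [0.56952222 0.00265223] 0.10282332490205626
corners [[0.7468, -0.0074], [0.6188, 0.279], [0.4226, 0.1915], [0.5518, -0.0954]]
x 24.385324561278736 0.10282332490205626
y1 24.09610344437533 0.3136469333915676
y2 24.24197949352579 0.31462751264139566
rail 24.42835502601244
rail 24.406140656976973
collar [0.5753124 0.1199194] [0.574617   0.11955471]
lens from hm [0.57280463 0.11942455]
lens from corners [0.57256873 0.11923414]
rib_o [0.54264151 0.20977184] lamp 0.0075319571299878735 0.09531064023503857 0.09560778483063463 85.48157097415958
pegtop [0.50197025 0.13846106] lamp -0.0590494153001488 0.04728669086173655 0.07564961718305577 141.31230132338501
pegbase [0.49935294 0.13842242] lamp -0.061447095191114215 0.048336904889010573 0.07818057227774114 141.8099007340817
tabtop [0.61973435 0.00279197] lamp -0.008149704173801314 -0.12500290847897313 0.12526829130439596 -93.73018319895348
```

```bash
python3 -m crank '[[0.01,0.1,-0.01,0,0,0,1],[0.01,0.2,-0.01,0,0,0,1],[0.01,0.3,-0.01,0,0,0,1],[0.01,0.38,-0.01,0,0,0,1],[0.01,0.425,-0.01,0,0,0,1],[0.01,0.425,-0.01,0,0,0,0.4],[0.01,0.425,-0.01,0,0,0,0]]' 25; python3 - <<'E'
from h import *
c=ctrl.read_camera("wrist"); cv2.imwrite(f"pics/wrist2.png",c["color"][...,::-1])
c=ctrl.read_camera("side"); cv2.imwrite(f"pics/side2.png",cv2.resize(c["color"][150:320,130:330,::-1],None,fx=3,fy=3))
E
```

```text
time: 2.67
position: [0.498, 0.1338, 0.1301]
eef_rot: [[-0.911, -0.004, 0.412], [-0.412, -0.001, -0.911], [0.004, -1.0, -0.001]]
force: [0.7, 0.8, 1.2]
grip_width: 0.0642
```

View pics/wrist2.png

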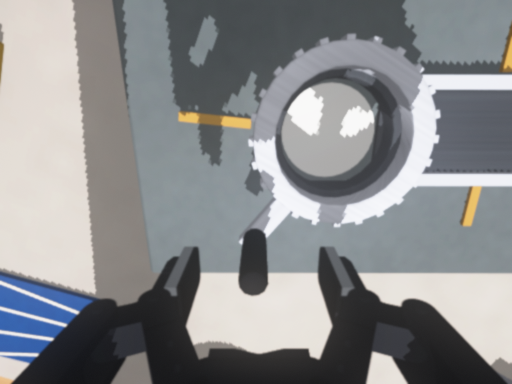

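View pics/side2.png

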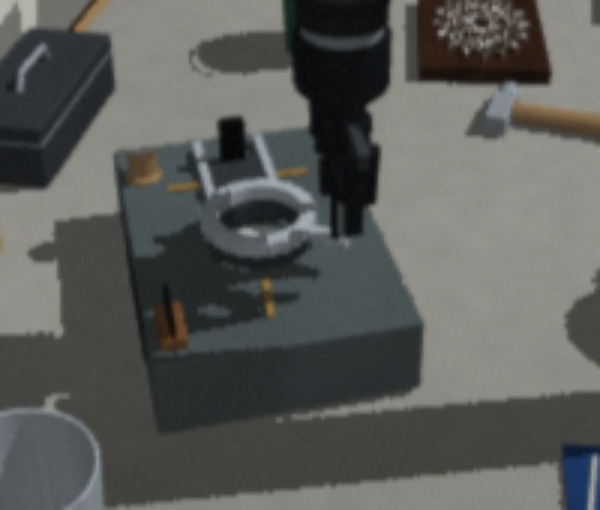

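```bash
python3 -m crank '[[-0.01,0,-0.01,0,0,0,0],[-0.01,0,-0.01,0,0,0,-0.4],[-0.01,0,-0.01,0,0,0,-1],[-0.01,0,-0.01,0,0,0,-1],[-0.01,0,-0.01,0,0,0,-1],[-0.01,0,-0.01,0,0,0,-1]]' 25; python3 - <<'E'
from h import *
print(ctrl.get_state()["force"],ctrl.get_state()["qvel"].round(3) if hasattr(ctrl.get_state()["qvel"],'round') else '')
c=ctrl.read_camera("wrist"); cv2.imwrite(f"pics/wrist3.png",c["color"][...,::-1])
E
```

```text
time: 3.27
position: [0.5023, 0.1391, 0.1327]
eef_rot: [[-0.911, 0.002, 0.413], [-0.413, 0.001, -0.911], [-0.002, -1.0, 0.0]]
force: [1.5, -2.2, 4.9]
grip_width: 0.013
[ 1.49353667 -2.20201252  4.94840854] [-0.    -0.001 -0.001 -0.002 -0.     0.   ]
```

View pics/wrist3.png

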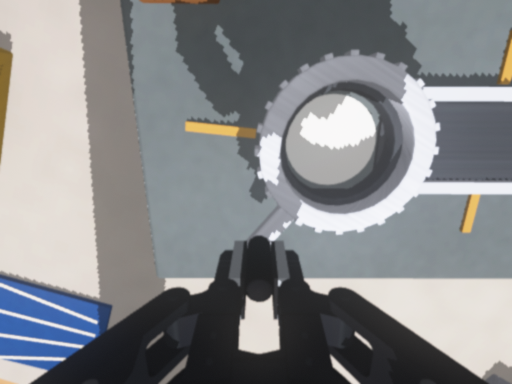

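```bash
python3 -m crank '[[-0.013,0,-0.015,0,0,0,-1],[-0.027,0,-0.028,0,0,0,-1],[-0.044,0,-0.042,0,0,0,-1],[-0.062,0,-0.055,0,0,0,-1],[-0.081,0,-0.065,0,0,0,-1],[-0.101,0,-0.074,0,0,0,-1],[-0.121,0,-0.082,0,0,0,-1],[-0.142,0,-0.087,0,0,0,-1],[-0.142,0,-0.087,0,0,0,-1]]'; cat > look.py <<'E'
from h import *
import sys
s=ctrl.get_state();print(s["force"].round(1),s["grip_width"])
d=np.array(s["position"])[:2]-[.574,.1195];th=np.radians(24.4)
x=d@[np.cos(th),np.sin(th)];y=d@[-np.sin(th),np.cos(th)];print("lamp",x,y,np.hypot(x,y),np.degrees(np.arctan2(y,x)))
c=ctrl.read_camera("wrist"); cv2.imwrite(f"pics/{sys.argv[1]}.png",c["color"][...,::-1])
np.savez(f"pics/{sys.argv[1]}.npz",**c)
E
python3 look.py w4
```

```text
time: 4.07
position: [0.5314, 0.1808, 0.1325]
eef_rot: [[-0.911, 0.003, 0.413], [-0.413, -0.0, -0.911], [-0.002, -1.0, 0.001]]
force: [0.7, -2.4, 1.3]
grip_width: 0.0135
[ 0.7 -2.4  1.3] 0.013539700344270666
lamp -0.013497600876689653 0.07338662069094962 0.07461756713980781 100.42162683464805
```

View pics/w4.png

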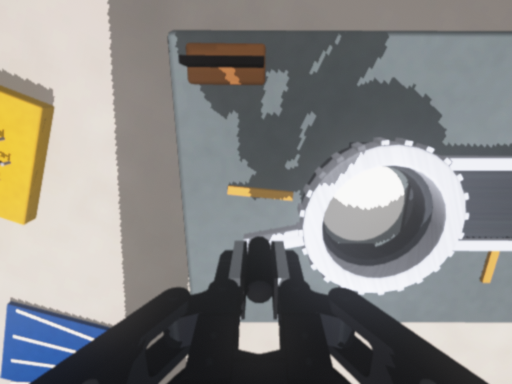

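```bash
python3 -m crank '[[-0.018,0,-0.003,0,0,0,-1],[-0.036,0,-0.005,0,0,0,-1],[-0.054,0,-0.005,0,0,0,-1],[-0.07,0,-0.004,0,0,0,-1],[-0.07,0,-0.004,0,0,0,-1]]'; python3 look.py w5
```

```text
time: 4.53
position: [0.5499, 0.1907, 0.1325]
eef_rot: [[-0.911, 0.002, 0.412], [-0.412, 0.0, -0.911], [-0.002, -1.0, 0.001]]
force: [-1.1, -3.0, 2.4]
grip_width: 0.0133
[-1.1 -3.   2.4] 0.013310338434933747
lamp 0.007458561221292771 0.0747600939122781 0.07513123037235855 84.3026469644957
```

View pics/w5.png

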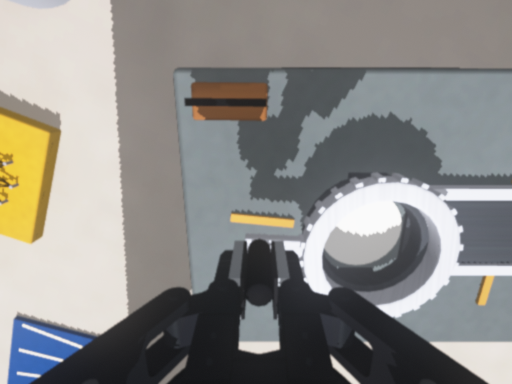

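```bash
python3 -m crank '[[0,0,0,0,0,0,-0.4],[0,0,0,0,0,0,0],[0,0,0,0,0,0,0.2],[0,-0.12,0,0,0,0,0.2],[0,-0.24,0,0,0,0,0.2],[0,-0.36,0,0,0,0,0.2],[0,-0.43,0,0,0,0,0.2],[0,-0.43,0,0,0,0,0.2]]'; python3 look.py w6
```

```text
time: 5.25
position: [0.5524, 0.1921, 0.2673]
eef_rot: [[-0.911, 0.013, 0.413], [-0.413, 0.005, -0.911], [-0.013, -1.0, 0.001]]
force: [0.9, -0.0, -0.4]
grip_width: 0.0511
[ 0.9 -0.  -0.4] 0.05112170918401678
lamp 0.010305511913496757 0.07504003171997489 0.07574437230800755 82.18028514641406
```

```bash
python3 - <<'E'
from h import *
c=ctrl.read_camera("side"); cv2.imwrite(f"pics/side6.png",cv2.resize(c["color"][150:320,130:330,::-1],None,fx=3.5,fy=3.5,interpolation=cv2.INTER_CUBIC))
E
```

```text
(no output)
```

View pics/w6.png

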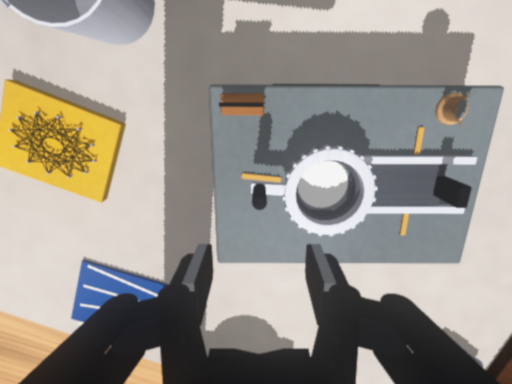

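View pics/side6.png

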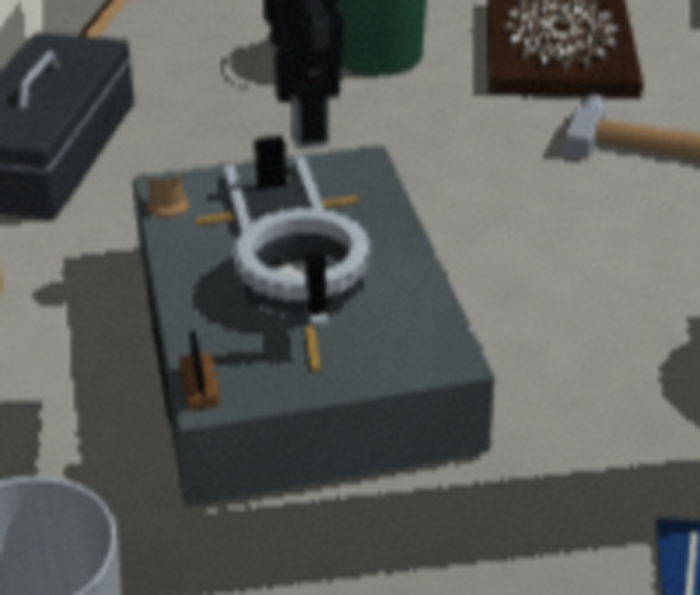

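```bash
python3 - <<'E'
import cv2
a=cv2.imread("pics/w6.png")[125:245,225:395]; cv2.imwrite("pics/w6z.png",cv2.resize(a,None,fx=4.7,fy=4.7,interpolation=cv2.INTER_CUBIC))
E
```

```text
(no output)
```

View pics/w6z.png

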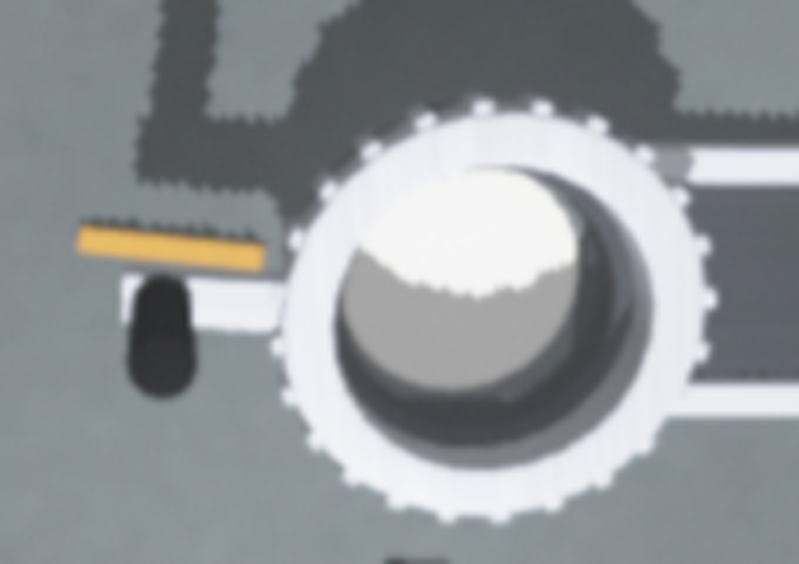

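```bash
cat > ang.py <<'E'
from h import *
z=np.load("pics/w6.npz"); c={k:z[k] for k in z}
Z=lambda U,V,h:onz(c,225+(U+.5)/4.7-.5,125+(V+.5)/4.7-.5,h)[:2]
def A(p,q,h):
    v=Z(*p,h)-Z(*q,h);return np.degrees(np.arctan2(v[1],v[0]))-24.4
print("rib",A((79,240),(264,258),.083),"lever up",A((122,274),(285,281),.116),"low",A((122,322),(270,330),.116), "rail ref",A((690,400),(799,401),.089))
L=Z(496,312,.12); h=Z(495,316,.12); print("collar",L,h)
for C in(L,h,np.array([.574,.1195])):
    for n,p in(("pegtop",Z(162,364,.162)),("rib_o",Z(79,240,.083)),("rib_i",Z(264,258,.083))):
        d=p-C;print(n,p,np.hypot(*d),np.degrees(np.arctan2(d[1],d[0]))-24.4)
for a in (82,84,86):
    t=np.radians(a+24.4);p=np.r_[.574+.075*np.cos(t),.1195+.075*np.sin(t),.162];q=(proj(c,p)-[224.5,124.5])*4.7-.5
    p[2]=.083; r=(proj(c,p)-[224.5,124.5])*4.7-.5;print(a,q,r)
E
python3 ang.py
```

```text
rib 84.27116149511019 lever up 87.44872364447141 low 86.74996845915408 rail ref 89.43660266167862
collar [0.57590897 0.1202503 ] [0.57499182 0.11999977]
pegtop [0.5473677  0.18946077] 0.0748645001552903 88.01045065248664
rib_o [0.54303532 0.20992376] 0.09550918832343339 85.73257675072861
rib_i [0.55782803 0.16614805] 0.04933075409430028 87.10144918775953
pegtop [0.5473677  0.18946077] 0.07475241028787163 87.28734628302749
rib_o [0.54303532 0.20992376] 0.0954334366461544 85.1638100999605
rib_i [0.55782803 0.16614805] 0.049236764598089504 86.00153572413035
pegtop [0.5473677  0.18946077] 0.07485846179829124 86.44056337707025
rib_o [0.54303532 0.20992376] 0.09557859107454399 84.50323716436577
rib_i [0.55782803 0.16614805] 0.04937178234834037 84.72043901954683
82 [164.32675327 335.6452822 ] [163.18663306 234.97548877]
84 [162.65796079 348.41758517] [161.89155971 245.15280407]
86 [161.46880616 361.15698653] [160.96796019 255.31803292]
```

```bash
python3 -m crank '[[0.01,0.12,0,0,0,0,0.2],[0.01,0.24,0,0,0,0,0.2],[0.01,0.36,0,0,0,0,0.2],[0.01,0.45,0,0,0,0,0.2],[0.01,0.45,0,0,0,0,0.2],[0.01,0.45,0,0,0,0,-1],[0.01,0.45,0,0,0,0,-1],[0.01,0.45,0,0,0,0,-1],[0.01,0.45,0,0,0,0,-1],[0.01,0.45,0,0,0,0,-1]]' 25;python3 look.py w7
```

```text
time: 6.18
position: [0.5498, 0.1905, 0.1292]
eef_rot: [[-0.911, 0.009, 0.413], [-0.413, 0.003, -0.911], [-0.009, -1.0, 0.001]]
force: [1.2, -1.4, 2.7]
grip_width: 0.0133
[ 1.2 -1.4  2.7] 0.013328176631780028
lamp 0.007284159219588932 0.07470603102675641 0.07506030940055479 84.4310189017837
```

```bash
python3 -m crank '[[-0.005,0,0.001,0,0,0,-1],[-0.01,0,0.001,0,0,0,-1],[-0.01,0,0.001,0,0,0,-1],[-0.01,0,0.001,0,0,0,-1]]' 25;python3 look.py w8; python3 -m crank '[[0,0,0,0,0,0,-0.4],[0,0,0,0,0,0,0],[0,0,0,0,0,0,0.2],[0,-0.12,0,0,0,0,0.2],[0,-0.24,0,0,0,0,0.2],[0,-0.36,0,0,0,0,0.2],[0,-0.43,0,0,0,0,0.2],[0,-0.43,0,0,0,0,0.2],[0,-0.43,0,0,0,0,0.2]]'; python3 look.py w9; python3 - <<'E'
import cv2
a=cv2.imread("pics/w9.png")[125:245,225:395]; cv2.imwrite("pics/w9z.png",cv2.resize(a,None,fx=4.7,fy=4.7,interpolation=cv2.INTER_CUBIC))
E
```

```text
time: 6.57
position: [0.5516, 0.1912, 0.1292]
eef_rot: [[-0.911, 0.007, 0.412], [-0.412, 0.002, -0.911], [-0.008, -1.0, 0.001]]
force: [-4.7, -2.2, 2.9]
grip_width: 0.0135
[-4.7 -2.2  2.9] 0.013536106628880442
lamp 0.00921548599974796 0.07457728281513139 0.07514450275502288 82.95569207822031
time: 7.37
position: [0.5523, 0.1915, 0.2599]
eef_rot: [[-0.911, 0.012, 0.413], [-0.413, 0.004, -0.911], [-0.013, -1.0, 0.001]]
force: [-0.3, 1.0, -0.3]
grip_width: 0.051
[-0.3  1.  -0.3] 0.0510457098502089
lamp 0.01002107505311741 0.0745569233441321 0.07522736711970586 82.344845620226
```

View pics/w9z.png

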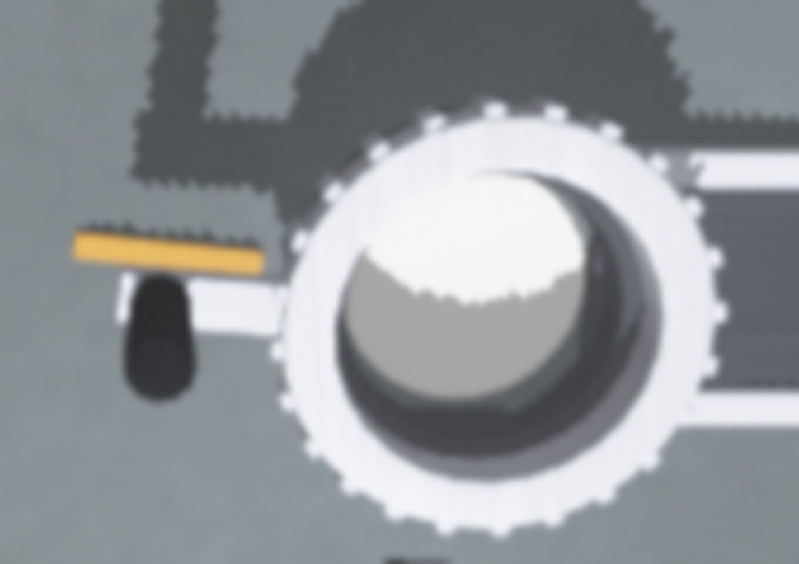

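```bash
sed -e 's/w6/w9/' -e 's/(79,240)/(75,246)/g;s/(264,258)/(264,263)/;s/(122,274),(285,281)/(122,272),(282,286)/;s/(122,322),(270,330)/(120,320),(275,334)/;s/496,312/501,320/;s/495,316/500,326/;s/162,364/160,367/;s/(690,400),(799,401)/(690,409),(799,409)/;s/(79,240,/(75,246,/;s/264,258/264,263/' ang.py >ang9.py; python3 ang9.py
```

```text
rib 84.66628738782 lever up 84.78201762830903 low 84.55023872008627 rail ref 89.96849820900948
collar [0.5758864  0.12038318] [0.5745853  0.11991364]
pegtop [0.54892354 0.19002516] 0.0746793296005382 86.76460096740308
rib_o [0.54300443 0.20990705] 0.09537162935900502 85.76820035994024
rib_i [0.55808661 0.16626929] 0.049217558643655984 86.80188891904342
pegtop [0.54892354 0.19002516] 0.07466024230311956 85.70330003876666
rib_o [0.54300443 0.20990705] 0.09537381739847292 84.93720677920686
rib_i [0.55808661 0.16626929] 0.049204199212214916 85.19142309680797
pegtop [0.54892354 0.19002516] 0.0748507025287428 85.17373530595125
rib_o [0.54300443 0.20990705] 0.0955727989290888 84.52400270037325
rib_i [0.55808661 0.16626929] 0.04940245569815655 84.3910260882511
82 [161.67997508 346.17952561] [160.98827822 240.69593126]
84 [159.97823672 359.27069001] [159.67459126 251.07702798]
86 [158.76971805 372.32543882] [158.740507   261.44442166]
```

```bash
python3 -m crank '[[0.03,0,0.13,0,0,0,0.2],[0.03,0,0.26,0,0,0,0.2],[0.03,0,0.4,0,0,0,0.2],[0.03,0,0.53,0,0,0,0.2],[0.03,0,0.66,0,0,0,0.2],[0.03,0,0.7,0,0,0,0.2],[0.03,0,0.7,0,0,0,0.2]]'; python3 look.py w10; python3 - <<'E'
from h import *
for n,(a,b,c_,d) in(("top",(95,220,170,300)),("side",(180,300,155,285))):
    c=ctrl.read_camera(n); cv2.imwrite(f"pics/{n}10.png",cv2.resize(c["color"][a:b,c_:d,::-1],None,fx=4.6,fy=4.6,interpolation=cv2.INTER_CUBIC)); np.savez(f"pics/{n}10.npz",**c)
E
```

```text
time: 8.0
position: [0.63, -0.0071, 0.2555]
eef_rot: [[-0.913, 0.005, 0.408], [-0.408, 0.002, -0.913], [-0.006, -1.0, 0.0]]
force: [-0.9, 0.1, 0.6]
grip_width: 0.0514
[-0.9  0.1  0.6] 0.05142816671793496
lamp -0.0013497094619313449 -0.13844340067240674 0.13844997979549212 -90.55856910070054
```

View pics/w10.png

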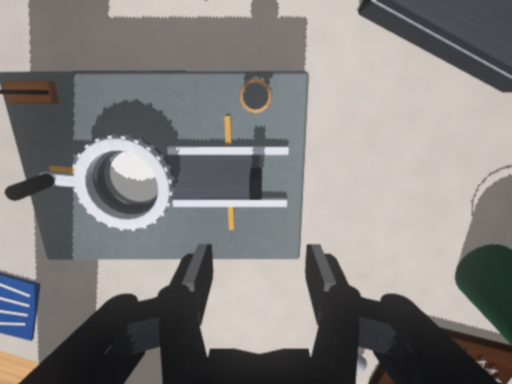

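View pics/top10.png

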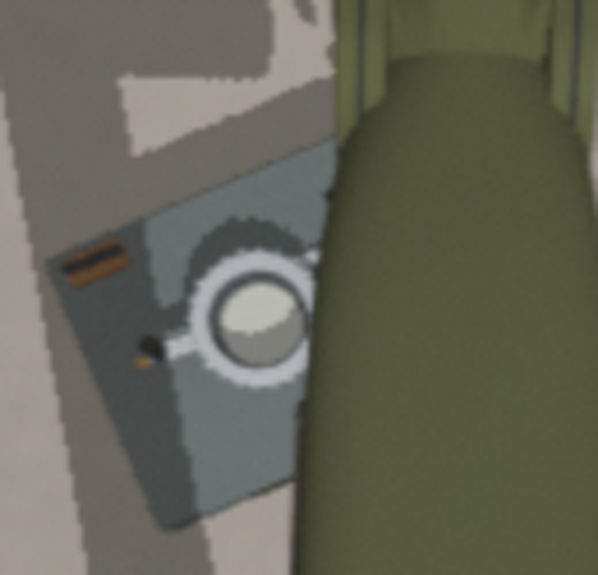

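View pics/side10.png

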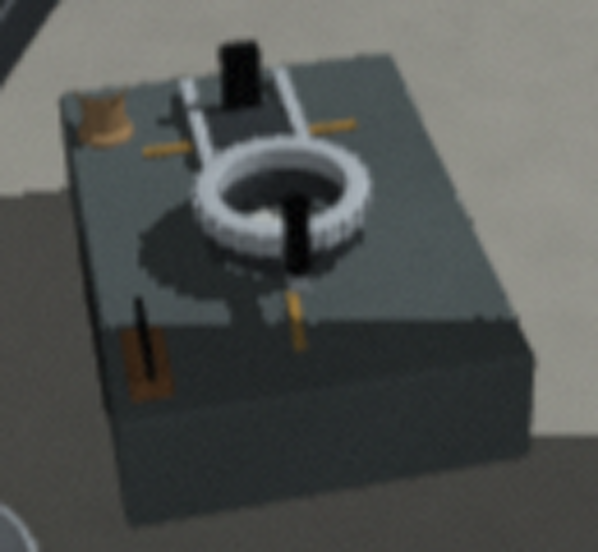

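```bash
python3 - <<'E'
from h import *
for n,o in(("side",(155,180)),("top",(170,95))):
    z=np.load(f"pics/{n}10.npz");c={k:z[k] for k in z}
    f=lambda p:((proj(c,p)-np.array(o)+.5)*4.6-.5).round(1)
    print(n,"collar c",f([.574,.1195,.12]),"rib out",f([.574+.098*np.cos(np.radians(108.4)),.1195+.098*np.sin(np.radians(108.4)),.083]))
    for a in(82,84,86,88):
        t=np.radians(a+24.4);p=[.574+.075*np.cos(t),.1195+.075*np.sin(t)]
        print(a,"top",f(p+[.162]),"base",f(p+[.116]))
    crop=c["color"][o[1]:o[1]+125,o[0]:o[0]+(110 if n=="side" else 60)]
    g=cv2.resize(crop,None,fx=4.6,fy=4.6,interpolation=cv2.INTER_CUBIC).max(2)
    m=(g<50).astype(np.uint8);k,_,st,ce=cv2.connectedComponentsWithStats(m)
    for i in range(1,k):
        if st[i,4]>200: print(st[i],ce[i].round(1))
E
```

```text
side collar c [282.7 184.9] rib out [301.9 350. ]
82 top [288.5 202.1] base [291.  273.5]
84 top [293.6 201.7] base [296.  273.1]
86 top [298.7 201.3] base [300.9 272.6]
88 top [303.8 200.7] base [305.9 272. ]
[   0    0   54   80 1979] [19.7 29. ]
[ 207   43   68   74 2936] [240.7  81.7]
[169  98  21  41 358] [179.  117.6]
[ 67 124  13  24 203] [ 72.1 136.6]
[   70   170   436   356 80642] [284.5 378.9]
top collar c [259.3 317.3] rib out [136.5 364.8]
82 top [148.4 338.3] base [158.6 346.4]
84 top [149.5 341.9] base [159.6 349.9]
86 top [150.7 345.5] base [160.8 353.4]
88 top [152.  349.1] base [162.1 356.8]
[ 65 247  54  25 318] [ 91.8 259.2]
[141 337  21  22 298] [151.5 347.2]
```

```bash
python3 -m crank '[[0,0.1,-0.01,0,0,0,0.2],[0,0.2,-0.01,0,0,0,0.2],[0,0.3,-0.01,0,0,0,0.2],[0,0.36,-0.01,0,0,0,0.2],[0,0.36,-0.01,0,0,0,0.2]]'; python3 look.py w11
```

```text
time: 8.57
position: [0.6236, 0.0022, 0.144]
eef_rot: [[-0.91, -0.004, 0.416], [-0.416, 0.004, -0.91], [0.002, -1.0, -0.005]]
force: [-0.9, -0.3, -0.7]
grip_width: 0.0513
[-0.9 -0.3 -0.7] 0.051265959654399965
lamp -0.00325154269746232 -0.1273090151413172 0.12735053147186137 -91.46304784558407
```

View pics/w11.png

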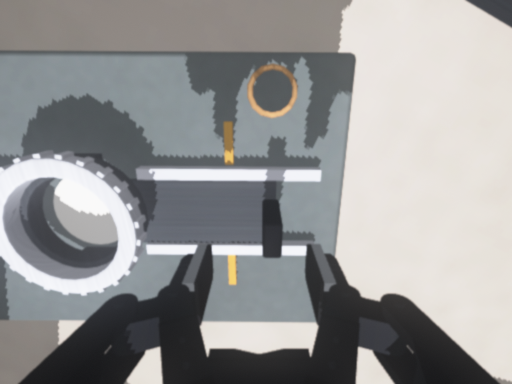

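```bash
python3 -m crank '[[-0.01,0,0.025,0,0,0,0.2],[-0.01,0.08,0.025,0,0,0,0.2],[-0.01,0.155,0.025,0,0,0,0.2],[-0.01,0.155,0.025,0,0,0,0.2],[-0.01,0.155,0.025,0,0,0,0.2]]'; python3 look.py w12
```

```text
time: 9.03
position: [0.6313, -0.0032, 0.1008]
eef_rot: [[-0.91, -0.0, 0.416], [-0.416, 0.004, -0.91], [-0.001, -1.0, -0.004]]
force: [0.2, -0.1, 0.6]
grip_width: 0.0512
[ 0.2 -0.1  0.6] 0.05122600540437558
lamp 0.0014420583050189853 -0.13542668239613082 0.13543435988322003 -89.38992279320293
```

View pics/w12.png

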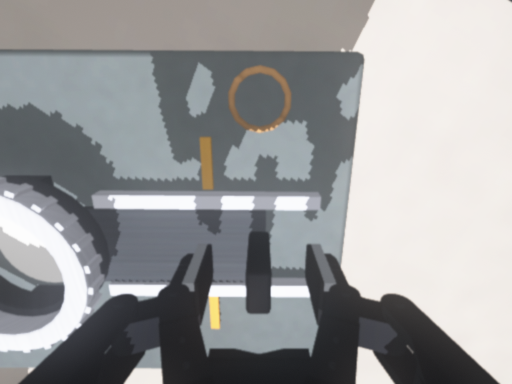

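Tab (about 259, 272) is centred between the fingers (190 and 335). Close on it.

```bash
python3 -m crank '[[0,0.01,0,0,0,0,-0.3],[0,0.01,0,0,0,0,-1],[0,0.01,0,0,0,0,-1],[0,0.01,0,0,0,0,-1],[0,0.01,0,0,0,0,-1]]' 60; python3 look.py w13
```

```text
time: 9.5
position: [0.6328, -0.0023, 0.1004]
eef_rot: [[-0.909, 0.004, 0.416], [-0.416, 0.006, -0.909], [-0.006, -1.0, -0.004]]
force: [-1.3, 3.1, 6.4]
grip_width: 0.0111
[-1.3  3.1  6.4] 0.011113581643524953
lamp 0.0032306823086109063 -0.1352284957523945 0.13526708162607246 -88.63143300061266
```

View pics/w13.png

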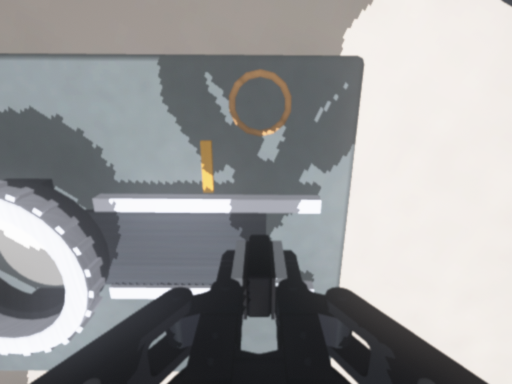

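```bash
python3 -m crank '[[0,0,-0.015,0,0,0,-1],[0,0,-0.03,0,0,0,-1],[0,0,-0.045,0,0,0,-1],[0,0,-0.06,0,0,0,-1],[0,0,-0.075,0,0,0,-1],[0,0,-0.09,0,0,0,-1],[0,0,-0.1,0,0,0,-1],[0,0,-0.1,0,0,0,-1],[0,0,-0.1,0,0,0,-1],[0,0,-0.1,0,0,0,-1]]' 60; python3 look.py w14
```

```text
time: 10.38
position: [0.6213, 0.0235, 0.1005]
eef_rot: [[-0.91, 0.006, 0.415], [-0.415, 0.002, -0.91], [-0.006, -1.0, 0.0]]
force: [4.2, -5.9, -2.4]
grip_width: 0.0112
[ 4.2 -5.9 -2.4] 0.011155124295745717
lamp 0.003376025702562145 -0.10698301084043887 0.10703626562072231 -88.19253680443049
```

View pics/w14.png

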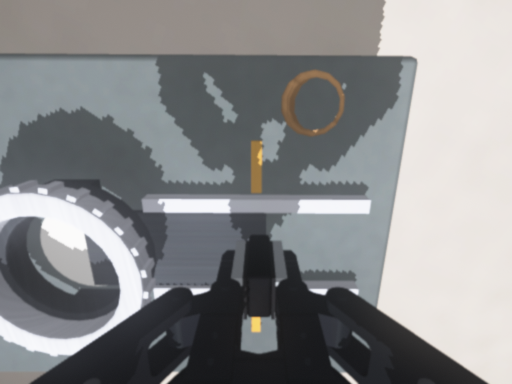

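```bash
python3 - <<'E'
from h import *
z=np.load("pics/w14.npz"); c={k:z[k] for k in z}
th=np.radians(24.4);Y=np.array([-np.sin(th),np.cos(th)])
for p in((256.5,167),(256,325)): q=onz(c,*p,.083)[:2];print(q,(q-[.574,.1195])@Y)
for u in(258,259,260):print((onz(c,u,250,.131)[:2]-[.574,.1195])@Y)
s=ctrl.get_state();print((s["position"][:2]-np.array([.574,.1195]))@Y,s["force"])
E
```

```text
[0.66306877 0.04401149] -0.10554085566103527
[ 0.56180467 -0.00155762] -0.105207251896771
-0.10653051480921011
-0.10696636957548586
-0.1074022251274192
-0.10704549707535874 [ 3.47377679 -6.58221109 -3.23813893]
```

```bash
python3 -m crank '[[0,0,-0.006,0,0,0,-1],[0,0,-0.012,0,0,0,-1],[0,0,-0.012,0,0,0,-1],[0,0,-0.012,0,0,0,-1],[0,0,-0.012,0,0,0,-1]]' 60; python3 look.py w15;  python3 - <<'E'
from h import *
for n,(a,b,c_,d) in(("top",(95,220,170,300)),("side",(180,300,155,285))):
    c=ctrl.read_camera(n); cv2.imwrite(f"pics/{n}15.png",cv2.resize(c["color"][a:b,c_:d,::-1],None,fx=4.6,fy=4.6,interpolation=cv2.INTER_CUBIC))
E
python3 look.py w16
```

```text
time: 10.85
position: [0.6205, 0.0251, 0.1005]
eef_rot: [[-0.91, 0.007, 0.414], [-0.414, -0.001, -0.91], [-0.006, -1.0, 0.004]]
force: [3.7, -6.5, -2.4]
grip_width: 0.0111
[ 3.7 -6.5 -2.4] 0.011080595994045806
lamp 0.0033477550986934154 -0.10521176222285636 0.10526501020870939 -88.17750849299468
[ 3.3 -7.3 -2.2] 0.010930474816923384
lamp 0.0033604143083202156 -0.10523551697542155 0.10528915621946926 -88.17103425695507
```

View pics/w15.png

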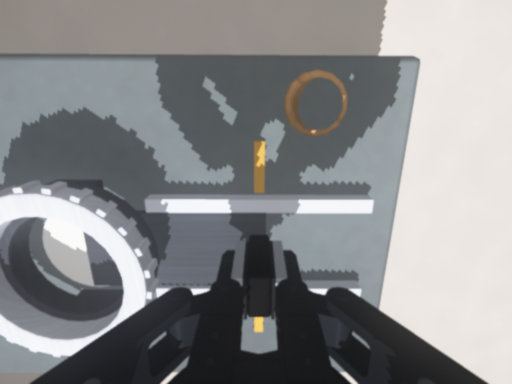

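View pics/side15.png

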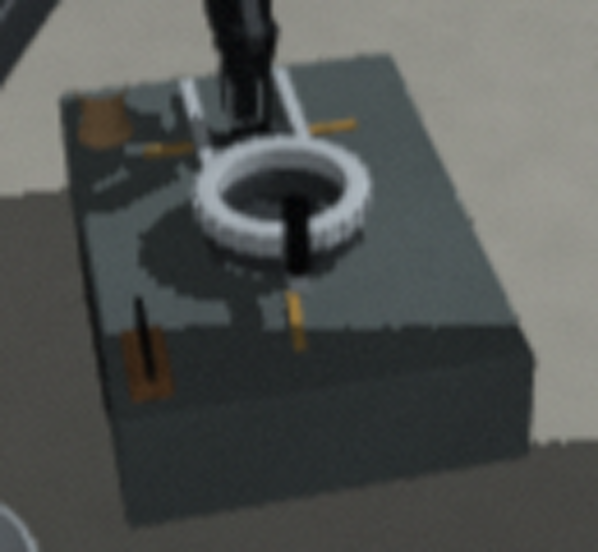

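```bash
python3 -c "
from rig import ctrl
print(ctrl.get_state()['time'],ctrl.get_state()['force'],ctrl.sign_off())"
```

```text
the job is handed in; nothing more can be done
11.05 [ 3.31080055 -6.68956479 -2.18319335] None
```

I turned the collar clockwise by its peg until the lever lay over the lock mark. I then slid the shutter to half travel by its tab and handed the job in at 11.05 s, still holding it.

- **Collar:** the first turn left it about 2–3° short, so I gripped the peg again and nudged it on. In the last wrist-camera check, the lever's angle matched the lock mark's to within about 0.2°. The position of the peg's top in that picture disagreed slightly, putting it about 1° short. The side and top cameras suggested 1–2° short. I judged that good enough and left it.
- **Shutter:** the tab measured 105.2 mm from the lens axis against a target of 105, and it lined up with both half marks in the wrist picture. The wrist force was about 8 N, which matches the spring at half travel, and the tab did not move between the last two readings. The grip was set to 60 N.
- **Other things:** the spool and card had not moved in the last side picture. I did not compare the other things on the stall before and after. I only moved the arm near the lamp, and the wrist forces stayed small.

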